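Take the lens off the clamped camera

ROBOT

A 6-joint arm with a two-finger parallel gripper is mounted at the origin on a cart in front of the work surface, level with it; the furniture and walls round the work are solid. World frame = base frame: x ahead of the robot, y to its left, z up, the work surface at z = 0. Lengths are in m, angles in rad, forces in N, time in s.
With the tool pointing down it reaches from about 0.3 to 0.775 m from the base axis. Payload 14.6 kg.
Tool frame: the origin (TCP) lies at the very end of the fingers, on their centre line; the grasp point (between the pads) lies 19 mm behind it; z points along the fingers, y is the line along which they close (so a half turn about z gives the same grasp; the last joint's range is limited). The gripper opens to 94 mm and grips with 3 to 60 N. Pads are 16 mm wide; open, the fingers measure 119 mm over their backs; the gripper's body (75 mm by 177 mm) begins 78 mm behind the grasp point.
Start: joints at [-1.359, 0.3, 1.521, -0, 1.321, -0.067], TCP at [0.151, -0.529, 0.205] pointing down, gripper open.
Joint ranges: [-3.03, 3.03], [-0.79, 2.21], [0.23, 2.52], [-1.04, 4.18], [0, 3.07], [-2.55, 2.55]. Speed limits (rad/s): [2.22, 2.22, 2.57, 3.14, 3.14, 3.14].

INTERFACE

Orientations are given as [roll, pitch, yaw] about the fixed x, y, z axes, in that order (R = Rz(yaw) Ry(pitch) Rx(roll)).
In Python, from station import ctrl gives the robot as it stands.
- The arm moves only by the tool move_arm, never from a script. Its argument "increments" is a list of rows, each a list of 7 numbers: the opening, from 0 (shut) to 1 (fully open), then the shift along the tool's x, y, z in units of 50 mm (1.0 is 50 mm), then the turn, a rotation vector about the tool's x, y, z in rad. In form: [[claw, tx, ty, tz, rx, ry, rz], ...]. A call has 1 to 20 rows; each row shifts and turns the commanded pose from where the row before left it, along the tool's axes as they then stand; what a row does not reach is not made up. A row lasts 1/10 s, in which the tool goes at most 50 mm and 8.59 degrees, less where a joint would pass 70% of its speed; a pose out of reach is approached as far as the arm can. A call is refused whole if a number of a shift passes 1 or a number of a turn 0.15, either way. A call with a gripper value outside its range is refused whole. The fingers move at their own pace and stop on an object; "force" is the grip in N (left out, the last holds). Time passes only in rows, so rows that do not move let the fingers close. It gives the time, the measured TCP pose, the force, the opening and the grip force at its end, in the units of the state.
- ctrl.get_obs(): the state, without advancing time (a new reading comes with each control period).
- ctrl.camera(name): name is "scene" or "top" or "wrist"; returns a dict with "color" (480x640x3 uint8, blue, green, red), "K" (3x3 intrinsics, pixels), "pose" (4x4, takes a point from camera to world coordinates); the wrist camera has in their place "tool_from_camera" (4x4, takes a point from camera to tool coordinates, whose origin is the TCP and whose axes are the flange's). Camera axes: x right, y down, z forward; pixel columns grow to the right and rows downward; lengths in m; the calibration is good to about 2 mm. A picture is of the moment at which its call begins: read the wrist's pose just before it. There is no depth.
- ctrl.hand_in(): hands the job in; it is judged then, once.
Trained networks look in a picture, given as the dict that the camera call returned (one of the last four; its "shot" number tells which), for a name from the list of things; names that differ only in an ending like _2 or _b are one class to them, and where a whole thing is asked for, a point or a joint stands for the part that bears it (a point fixed in the world has none). Each returns a list of dicts, best first, with "conf" (0 to 1); they miss things now and then, are a little off and sometimes report something else, mostly with a low value. They report only what shows in the picture. A call takes as long as a camera call. They do not tell look-alikes from the thing itself.
- ctrl.cut_out(name, picture): "mask" (480x640 bool, what is visible of it) and "centre" ([row, column] in pixels, amid what is visible of it).
The state is a dict: "time_s": time; "qpos": joint angles; "joint_vel": joint speeds; "tau": joint torques, N m; "ee_pos": TCP position; "eef_rot": TCP orientation; "force": force on the tool from outside, world axes, zero at the start; "moment": the same for the moment, N m; "grip_width": finger opening in m; "grip_force": force on a finger pad.
Only numpy, scipy, OpenCV 4.12 (cv2) and the standard library are available. Lean on these libraries where they do the work, as an engineer would, in place of code of your own. Each camera call takes 0.05 s, during which the arm holds its last target. There are 200 camera calls.

TASK

Take the lens off the camera that is clamped on its back on the bench: push the release button in until the lens is unlocked (it stays in), twist the lens anticlockwise (seen from above) up to a quarter turn until you feel it come up against its stop, and lift it straight off. Stand it upright, mount end down, inside the dark felt-lined tray beside the camera (not the like one at the back) and let go; be gentle, never force the button or the mount, and leave the other things on the bench alone.

Things in the scene. Friction and masses are not known exactly. Their poses are not given: they have to be found in the camera images.
- camera: Black camera body, 100 x 150 mm, fixed lens-up in a bright metal clamp on the bench; mount face 46 mm above the bench. Origin: on the lens axis at bench level, z up. The release button lies 55 mm along -y of the axis; a hand grip, 7 mm higher than the face, 46 to 64 mm along +y; the finder hump on the +x edge, to 72 mm; clamp screws at both y ends (-104 to +84 mm).
- mount_face (a point): Centre of the mount opening, level with the mount face. Below it two tabs hold the lens lugs and two stops end the turn. The tabs' angle varies from camera to camera, unseen: from locked, the stop comes after 50 to 88 degrees anticlockwise. Only within about 4 degrees before the stop do the lugs pass; elsewhere the lens lifts 2 mm and catches. The mount takes at most 50 N of contact in all.
- lens: Black ribbed lens with steel mount, 60 mm tall, about 0.2 kg, upright in the camera's mount with 1 mm radial and 2 mm axial play. Origin: centre of its underside, 33 mm above the bench while mounted; z up to the front glass. Locked, its x and y axes point as the camera's (within 3 degrees). Unlocked it turns with little friction; about 0.2 N m against the stop is plenty.
- lens_grip (a point): Point on the lens axis at the height to grip, 40 mm above the lens's underside: middle part of the ribbed barrel, 52 mm in diameter, which runs from 18 to 52 mm above the underside; above it to 60 mm a rim 49 mm in diameter. The rubber ribs hardly slip in the fingers, so turning past the stop strains the mount at once.
- lens_flange (a point): On the lens axis at the flange's underside, 13 mm above the lens's underside, resting on the mount face. Flange 5 mm thick, radius 34 mm, with a notch at the lens's -y side, in which the lock pin stands 4 mm high until the button is in. Below: throat of radius 21 mm with two lugs to radius 27 mm, along the lens's +x and -x.
- release_top (a point): Centre of the top of the dark round release button (19 mm in diameter) beside the lens, 58 mm above the bench when out, 52 mm when fully in; the button moves straight down with it.
- release (a joint): Travel of the release button in m: 0 out, 0.006 fully in; pushed down it starts to move at about 5 N, takes 8 N at 5 mm and stays where it is left. The lens is unlocked from 0.0045 on. It takes at most 25 N.
- tray: Shallow dark tray with grey felt floor on the open bench beside the camera, nearer the robot than the like one at the back among the sample boxes; 165 x 125 mm (long side along its x), walls 28 mm high and 2 mm thick, inner floor 5 mm above the bench. Origin: centre of its underside, z up. Loose, 0.4 kg.
- loupe: Small folding loupe, 27 x 42 x 18 mm, lying loose; bystander. Origin: centre of its underside.
- opal: Small rough opal, 38 x 49 x 26 mm, loose; bystander. Origin: centre of its underside.
- jar: Small round gem jar with a white lid, 50 mm in diameter, 24 mm tall, loose; bystander. Origin: centre of its underside.
- eraser: Small eraser, 21 x 42 x 12 mm, loose; bystander. Origin: centre of its underside.
Not all that is in view belongs to the job. Leave any orange or purple look-alike of the lens alone.

How it is judged:
On the way, in this order (a step that is already met when the one before it is completed fails the run):
1. the release button is pushed in at least 4.5 mm while the lens is still home in the mount (value of joint release above 0.0045 m and z of lens in the frame of camera below 0.037 m), for 0.1 s.
2. the lens is turned more than 40 degrees while still in the mount (angle between the x axis of lens and the x axis of camera, either way round above 0.7 rad and z of lens in the frame of camera below 0.037 m and horizontal distance between lens and camera below 0.005 m), for 0.1 s.
3. the lens is lifted clear, 25 mm or more straight above its seat (z of lens in the frame of camera above 0.058 m and horizontal distance between lens and camera below 0.03 m).
At the end, for the whole second after the job is handed in: The lens stands upright (within 7 degrees), mount end down, on the tray's floor, its flange inside the walls (axis within 55 mm of the tray's centre along its length and 35 mm across), released and at rest; the tray lies flat on the bench (x of lens in the frame of tray between -0.055 and 0.055 m and y of lens in the frame of tray between -0.035 and 0.035 m and z of lens in the frame of tray between 0 and 0.012 m and angle between lens's own z axis and vertical below 0.12 rad and linear speed of lens below 0.02 m/s and height (world z) of tray below 0.006 m and angle between tray's own z axis and vertical below 0.05 rad); the robot touches nothing.
It fails at once if the mount is forced: more than 50 N in all between lens and camera (contact force between lens and camera above 50 N).
It fails at once if the robot pushes the button or camera with more than 25 N (contact force between any of the arm, the fingers and camera above 25 N).
It fails at once if the lens is dropped or banged down: more than 50 N between lens and tray (contact force between lens and tray above 50 N).
It fails at once if the loupe, opal, jar or eraser is pushed more than 20 mm (distance of any of loupe, opal, jar, eraser from where it was at the start of the episode above 0.02 m).
It also fails if it takes over 72 s, if anything falls off the work surface, if the arm or the gripper's body presses on something with over 40 N, if the wrist force passes 120 N, or if a joint passes its speed limit or range.

## Working session

There is one attempt and no reset: what is moved stays moved. The work goes in short steps, Python scripts to look and compute and a tool call to move; the robot and the scene stay as the last step left them, time stands still between calls to the robot, and variables do not carry over. Pictures are saved under pics/ and viewed, at most 10 in all, crops included, and the job is handed in when it is done.

Besides the shell and the picture viewer there is one more tool, called after ">>>" as a command line: name --pt "numbers of a row" for each row, then --argument value for the rest. move_arm: Moves the arm, as the interface text tells. Its arguments: {"type":"object","properties":{"increments":{"type":"array","items":{"type":"array","items":{"type":"number"}}},"force":{"type":"number"}},"required":["increments"]}

```bash
mkdir -p pics
cat > h.py <<'E'
import numpy as np, cv2
from scipy.spatial.transform import Rotation as R
from station import ctrl
def ray(p,px,T=None):
    K=p["K"];T=p["pose"] if T is None else T
    d=np.linalg.inv(K)@[px[0],px[1],1.0]
    return T[:3,3],T[:3,:3]@d
def at_z(p,px,z,T=None):
    o,d=ray(p,px,T); return o+d*(z-o[2])/d[2]
def tool():
    o=ctrl.get_obs();T=np.eye(4)
    T[:3,:3]=R.from_euler('xyz',o["eef_rot"]).as_matrix();T[:3,3]=o["ee_pos"];return T
def proj(p,X,T=None):
    T=p["pose"] if T is None else T
    c=np.linalg.inv(T)@np.r_[X,1];u=p["K"]@c[:3];return u[:2]/u[2]
E
python3 - <<'E'
from h import *
o=ctrl.get_obs();print({k:np.round(v,3) for k,v in o.items()})
for n in ["scene","top"]:
    p=ctrl.camera(n);cv2.imwrite(f"pics/{n}0.png",p["color"])
    print(n,p["pose"].round(3).tolist())
    if n=="top":
      for t,z in [("camera",.046),("lens",.08),("release_top",.058),("tray",.02),("loupe",.01),("opal",.01),("jar",.02),("eraser",.01)]:
        for r in ctrl.cut_out(t,p):
            c=r["centre"];print(t,round(r["conf"],2),np.round(c),at_z(p,(c[1],c[0]),z).round(3),r["mask"].sum())
E
```

```text
{'time_s': np.float64(0.0), 'qpos': array([-1.359,  0.301,  1.522, -0.   ,  1.321, -0.067]), 'joint_vel': array([-0.001, -0.001, -0.   ,  0.001,  0.   ,  0.   ]), 'tau': array([-1.0000e-03, -5.3181e+01, -3.5274e+01,  7.1000e-02,  2.4000e-02,
       -0.0000e+00]), 'ee_pos': array([ 0.151, -0.529,  0.205]), 'eef_rot': array([-3.14 , -0.   ,  0.279]), 'force': array([-0.344,  0.13 ,  0.155]), 'moment': array([-0.021, -0.027,  0.006]), 'grip_force': np.float64(0.0), 'grip_width': np.float64(0.094)}
scene [[0.862, -0.317, 0.395, 0.255], [-0.506, -0.574, 0.644, -0.547], [0.022, -0.755, -0.656, 0.64], [0.0, 0.0, 0.0, 1.0]]
top [[-0.008, -0.996, 0.087, 0.468], [-1.0, 0.008, 0.008, 0.005], [-0.009, -0.087, -0.996, 1.192], [0.0, 0.0, 0.0, 1.0]]
camera 0.97 [253. 254.] [0.551 0.139 0.046] 5259
lens 0.75 [340. 260.] [0.392 0.124 0.08 ] 1024
lens 0.73 [347. 333.] [ 0.378 -0.006  0.08 ] 253
lens 0.65 [334. 187.] [0.402 0.255 0.08 ] 1039
lens 0.64 [248. 241.] [0.558 0.159 0.08 ] 1074
release_top 0.46 [255. 269.] [0.546 0.11  0.058] 81
tray 0.78 [274. 399.] [ 0.509 -0.134  0.02 ] 5776
loupe 0.69 [346. 332.] [ 0.374 -0.006  0.01 ] 243
loupe 0.34 [244. 242.] [0.57  0.167 0.01 ] 1019
opal 0.53 [147. 266.] [0.762 0.12  0.01 ] 333
jar 0.73 [130. 397.] [ 0.791 -0.136  0.02 ] 543
```

View pics/top0.png

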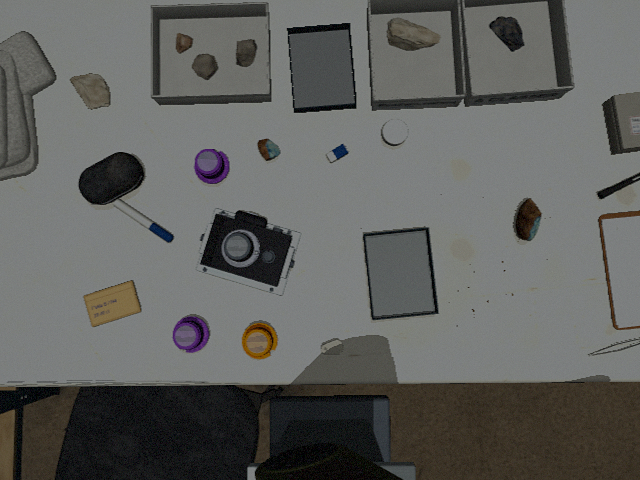

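View pics/scene0.png

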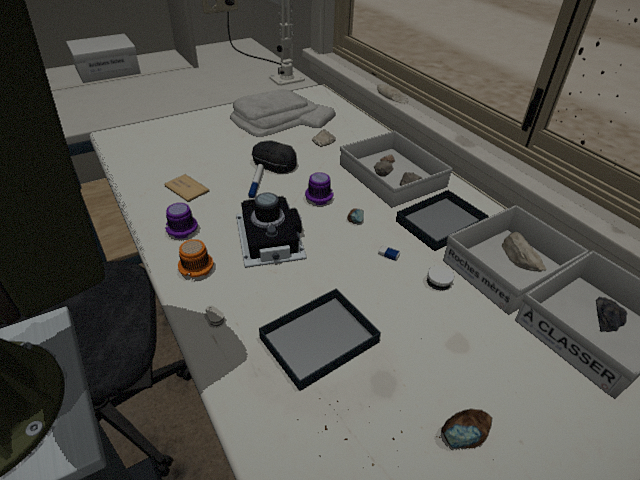

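Top view: the camera is at about (248,250), with the lens at (240,246) and the button at (268,256). The target tray is at (401,272), and the orange and purple look-alikes stand apart from it. I'll move above the camera for a wrist look.

>>> move_arm --pt "1 0.57 -0.58 -0.06 0 0 0" --pt "1 0.57 -0.58 -0.06 0 0 0" --pt "1 0.57 -0.58 -0.06 0 0 0" --pt "1 0.57 -0.58 -0.06 0 0 0" --pt "1 0.57 -0.58 -0.06 0 0 0" --pt "1 0.57 -0.58 -0.06 0 0 0" --pt "1 0.57 -0.58 -0.06 0 0 0" --pt "1 0.57 -0.58 -0.06 0 0 0" --pt "1 0.57 -0.58 -0.06 0 0 0" --pt "1 0.57 -0.58 -0.06 0 0 0" --pt "1 0.57 -0.58 -0.06 0 0 0" --pt "1 0.57 -0.58 -0.06 0 0 0" --pt "1 0.57 -0.58 -0.06 0 0 0" --pt "1 0.57 -0.58 -0.06 0 0 0" --pt "1 0.57 -0.58 -0.06 0 0 0" --pt "1 0.57 -0.58 -0.06 0 0 0" --pt "0 0.57 -0.58 -0.06 0 0 -0.11" --pt "0 0.57 -0.58 -0.06 0 0 -0.11" --pt "0 0 0 0 0 0 0" --pt "0 0 0 0 0 0 0"

```text
time_s: 2.5
ee_pos: [0.4967, 0.1166, 0.2591]
eef_rot: [-3.142, 0.001, 0.499]
force: [-0.6, -0.4, 0.5]
grip_width: 0.0653
grip_force: 0.0
```

```bash
cat > look.py <<'E'
import sys
from h import *
T=tool();p=ctrl.camera("wrist");print(p["tool_from_camera"].round(3).tolist())
W=T@p["tool_from_camera"];cv2.imwrite(sys.argv[1],p["color"])
print(T[:3,3].round(4),ctrl.get_obs()["eef_rot"].round(4))
for t,z in [("camera",.046),("lens",.085),("release_top",.058)]:
    for r in ctrl.cut_out(t,p):
        c=r["centre"];print(t,round(r["conf"],2),np.round(c),at_z(p,(c[1],c[0]),z,W).round(4),r["mask"].sum())
E
python3 look.py pics/w1.png
```

```text
[[0.001, -0.965, -0.263, 0.075], [1.0, 0.001, 0.001, -0.0], [-0.001, -0.263, 0.965, -0.18], [0.0, 0.0, 0.0, 1.0]]
[0.4967 0.1166 0.2591] [3.1416e+00 5.0000e-04 4.9790e-01]
camera 0.55 [145. 337.] [0.5548 0.135  0.046 ] 17008
lens 0.68 [123. 315.] [0.5628 0.1629 0.085 ] 4103
lens 0.66 [214. 160.] [0.4205 0.2515 0.085 ] 3487
lens 0.63 [274. 272.] [0.4174 0.1332 0.085 ] 2196
lens 0.26 [ 48. 562.] [0.7169 0.0092 0.085 ] 1046
release_top 0.64 [168. 352.] [0.5429 0.112  0.058 ] 305
```

View pics/w1.png

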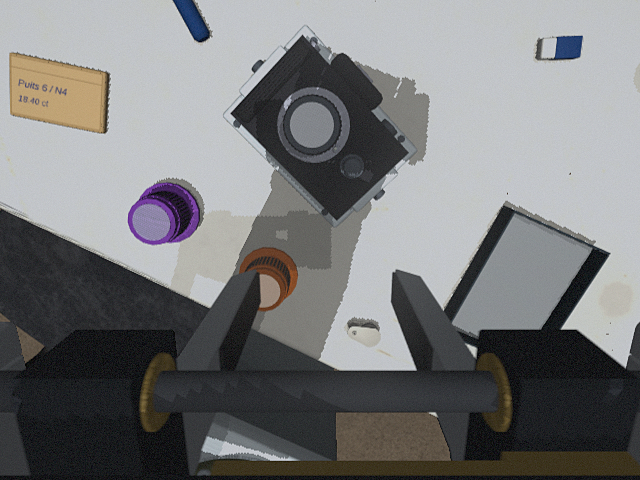

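The wrist picture shows the lens glass at (311,124), the flange ring at about (314,125) and the button at (353,166). The orange look-alike is at (270,280), near my fingers but well below them. I'll compute the positions.

Run:
```python
from h import *
T=tool();p=ctrl.camera("wrist");W=T@p["tool_from_camera"]
g=at_z(p,(311,124),.093,W);f=at_z(p,(314,125),.051,W)
m=ctrl.cut_out("release_top",p)[0];mk=m["mask"];(c,r),ang=cv2.minEnclosingCircle(np.argwhere(mk)[:,::-1].astype(np.float32))[0],0
ys,xs=np.nonzero(mk);print(xs.min(),xs.max(),ys.min(),ys.max())
b=at_z(p,(c,r),.058,W);print(g,f,b,c,r)
# dark body corners / clamp rectangle: bright-metal clamp orientation
# edge directions on picture: body edge (230,115)->(335,212)
e=at_z(p,(335,212),.046,W)-at_z(p,(230,115),.046,W);print("yaw edge",np.degrees(np.arctan2(-e[1],-e[0]))-90)
d=f-b;print("yaw lens-button",np.degrees(np.arctan2(d[1],d[0]))-90,np.linalg.norm(d[:2]))
```

```text
333 360 149 175
[0.56090072 0.16411989 0.093     ] [0.56124659 0.16267668 0.051     ] [0.54648832 0.11961793 0.058     ] 345.5652160644531 160.56521606445312
yaw edge -14.625394066586992
yaw lens-button -18.91901636511102 0.0455177093116566
```

>>> move_arm --pt "0 0.4 0.28 0 0 0 0" --pt "0 0.39 0.275 0 0 0 0" --pt "0 0 0 0.4 0 0 0" --pt "0 0 0 0.6 0 0 0" --pt "0 0 0 0.6 0 0 0" --pt "0 0 0 0.6 0 0 0" --pt "0 0 0 0.6 0 0 0" --pt "0 0 0 0.4 0 0 0" --pt "0 0 0 0 0 0 0" --pt "0 0 0 0 0 0 0"

```text
time_s: 3.8
ee_pos: [0.5451, 0.1104, 0.1003]
eef_rot: [3.141, -0.0, 0.498]
force: [0.5, -0.5, 0.8]
grip_width: 0.0006
grip_force: 0.0
```

Run:
```python
from h import *
T=tool();p=ctrl.camera("wrist");W=T@p["tool_from_camera"];cv2.imwrite("pics/w2.png",p["color"])
print(T[:3,3].round(4),ctrl.get_obs()["grip_width"])
print("tcp px",proj(p,T[:3,3],W))
for t,z in [("lens",.085),("release_top",.058)]:
    for r in ctrl.cut_out(t,p):
        c=r["centre"];print(t,round(r["conf"],2),np.round(c),at_z(p,(c[1],c[0]),z,W).round(4),r["mask"].sum())
```

```text
[0.5451 0.1104 0.1003] 0.0003787677218090608
tcp px [325.33848039 284.56159091]
lens 0.96 [313.  46.] [0.4501 0.2357 0.085 ] 7228
lens 0.76 [432. 182.] [0.4124 0.1379 0.085 ] 2480
lens 0.62 [190. 257.] [0.5682 0.1627 0.085 ] 10893
release_top 0.72 [254. 319.] [0.5451 0.1148 0.058 ] 847
release_top 0.43 [ 66. 626.] [0.7169 0.0209 0.058 ] 957
release_top 0.25 [194. 252.] [0.559  0.1666 0.058 ] 11196
release_top 0.19 [147. 298.] [0.5952 0.1555 0.058 ] 35170
```

View pics/w2.png

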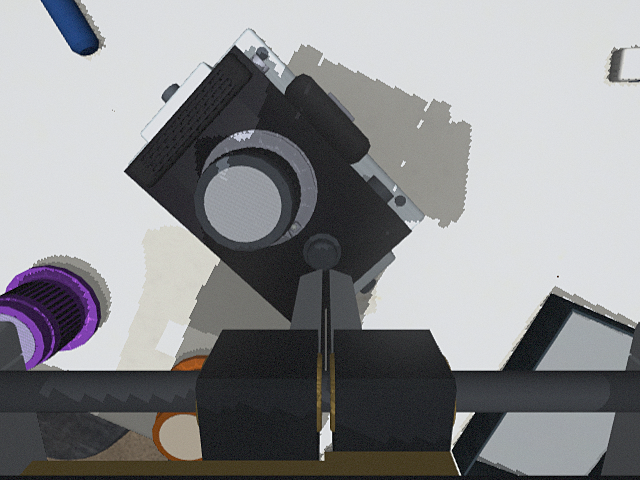

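The wrist view shows the button at (322,252) just ahead of the closed fingertips, the lens glass at (243,202) and the lock pin at (294,230).

Run:
```python
from h import *
T=tool();p=ctrl.camera("wrist");W=T@p["tool_from_camera"]
G=cv2.cvtColor(p["color"],cv2.COLOR_BGR2GRAY)
roi=G[140:262,180:312]
m=((roi>100)&(roi<200)).astype(np.uint8);m=cv2.morphologyEx(m,cv2.MORPH_OPEN,np.ones((9,9)))
n,l,s,c=cv2.connectedComponentsWithStats(m);
for i in range(1,n):
  print(s[i],c[i]+[180,140], at_z(p,c[i]+[180,140],.093,W))
print("seen",at_z(p,(243,202),.093,W),"button",at_z(p,(322,252),.058,W),"pin",at_z(p,(294,230),.05,W))
e=at_z(p,(297,322),.046,W)-at_z(p,(125,172),.046,W);print("yaw edge",np.degrees(np.arctan2(-e[1],-e[0]))-90)
print(ctrl.get_obs()["force"])
```

```text
[  67    0   65   68 1190] [289.84705882 164.93781513] [0.58885102 0.15384261 0.093     ]
[ 40   2  16  11 160] [227.3625 146.825 ] [0.58217691 0.18390066 0.093     ]
[  25   27   77   76 4612] [242.71270598 204.19622723] [0.56056886 0.16555392 0.093     ]
[119  69  12  10 119] [304.45378151 213.46218487] [0.57106553 0.13649694 0.093     ]
seen [0.56163467 0.16590287 0.093     ] button [0.54753122 0.11404608 0.058     ] pin [0.54952269 0.13495053 0.05      ]
yaw edge -15.871469571620452
[ 0.19787189 -0.6263148  -0.65391251]
```

>>> move_arm --pt "0 0.05 -0.04 0.2 0 0 0" --pt "0 0 0 0.3 0 0 0" --pt "0 0 0 0.2 0 0 0" --pt "0 0 0 0.09 0 0 0" --pt "0 0 0 0.03 0 0 0" --pt "0 0 0 0.03 0 0 0" --pt "0 0 0 0.02 0 0 0" --pt "0 0 0 0.02 0 0 0" --pt "0 0 0 0 0 0 0"

```text
time_s: 4.9
ee_pos: [0.5461, 0.1137, 0.0556]
eef_rot: [3.142, -0.0, 0.499]
force: [-2.3, 0.2, 4.2]
grip_width: 0.0002
grip_force: 1.7
```

>>> move_arm --pt "0 0 0 0.02 0 0 0" --pt "0 0 0 0.02 0 0 0" --pt "0 0 0 0.01 0 0 0" --pt "0 0 0 0 0 0 0" --pt "0 0 0 0 0 0 0"

```text
time_s: 5.4
ee_pos: [0.5462, 0.1137, 0.0532]
eef_rot: [3.141, -0.0, 0.499]
force: [-2.4, 0.4, 6.4]
grip_width: 0.0005
grip_force: 3.3
```

>>> move_arm --pt "0 0 0 0.01 0 0 0" --pt "0 0 0 0.01 0 0 0" --pt "0 0 0 0 0 0 0" --pt "0 0 0 0 0 0 0"

```text
time_s: 5.8
ee_pos: [0.5462, 0.1137, 0.0525]
eef_rot: [3.141, -0.001, 0.499]
force: [-5.9, -0.1, 9.2]
grip_width: 0.0006
grip_force: 4.7
```

>>> move_arm --pt "0 0 0 -0.2 0 0 0" --pt "0 0 0 -0.55 0 0 0" --pt "0 0 0 -0.55 0 0 0" --pt "0.75 0 0 0 0 0 0" --pt "0.75 0.37 -0.38 0 0 0 0" --pt "0.75 0.38 -0.39 0 0 0 0" --pt "0.75 0 0 0 0 0 0" --pt "0.75 0 0 0 0 0 0" --pt "0.75 0 0 0 0 0 0"

```text
time_s: 6.7
ee_pos: [0.5604, 0.1647, 0.1163]
eef_rot: [3.142, 0.0, 0.498]
force: [0.0, -0.0, -0.7]
grip_width: 0.0451
grip_force: 0.0
```

Run:
```python
from h import *
T=tool();p=ctrl.camera("wrist");W=T@p["tool_from_camera"]
print(T[:3,3].round(4),ctrl.get_obs()["grip_width"],ctrl.get_obs()["force"].round(2))
im=p["color"].copy()
for th in np.linspace(0,2*np.pi,60):
  q=proj(p,[T[0,3]+.0245*np.cos(th),T[1,3]+.0245*np.sin(th),.093],W);cv2.circle(im,tuple(int(round(v)) for v in q),1,(0,0,255),-1)
cv2.imwrite("pics/w3.png",im)
for t,z in [("lens",.085),("release_top",.0525)]:
    for r in ctrl.cut_out(t,p)[:3]:
        c=r["centre"];print(t,round(r["conf"],2),np.round(c),at_z(p,(c[1],c[0]),z,W).round(4),r["mask"].sum())
```

```text
[0.5604 0.1647 0.1163] 0.04889214816411026 [ 1.28 -0.01  0.93]
lens 0.97 [  9. 360.] [0.6844 0.2132 0.085 ] 2046
lens 0.88 [330. 103.] [0.4581 0.2633 0.085 ] 2681
lens 0.81 [248. 328.] [0.5695 0.1677 0.085 ] 9027
release_top 0.54 [298. 365.] [0.5411 0.1229 0.0525] 11
release_top 0.48 [246. 328.] [0.5617 0.1632 0.0525] 9148
```

View pics/w3.png

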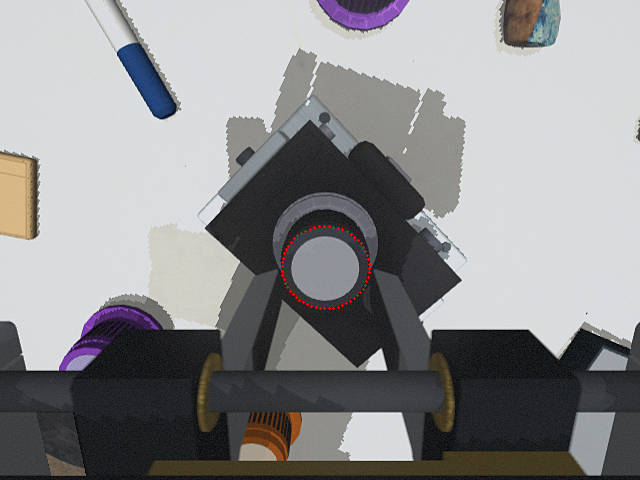

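The projected red 49 mm circle lies right on the lens rim, centred at about (325,267), so the tool is centred on the axis. Next I'll open, descend and grip.

>>> move_arm --pt "0.75 0 0 0 0 0 0" --pt "0.75 0 0 0 0 0 0" --pt "0.75 0 0 0 0 0 0" --pt "0.75 0 0 0.1 0 0 0" --pt "0.75 0 0 0.3 0 0 0" --pt "0.75 0 0 0.3 0 0 0" --pt "0.75 0 0 0.3 0 0 0" --pt "0.75 0 0 0.16 0 0 0" --pt "0.75 0 0 0 0 0 0" --pt "0.52 0 0 0 0 0 0" --pt "0.52 0 0 0 0 0 0" --pt "0.52 0 0 0 0 0 0" --pt "0.52 0 0 0 0 0 0" --pt "0.52 0 0 0 0 0 0" --pt "0.52 0 0 0 0 0 0" --force 12

```text
time_s: 8.35
ee_pos: [0.5609, 0.1655, 0.0591]
eef_rot: [3.141, -0.001, 0.499]
force: [-0.7, -0.1, 5.0]
grip_width: 0.0512
grip_force: 12.0
```

>>> move_arm --pt "0.52 0 0 0 0 0 0" --pt "0.52 0 0 0 0 0 0"

```text
time_s: 8.55
ee_pos: [0.5609, 0.1655, 0.0591]
eef_rot: [3.141, -0.001, 0.499]
force: [0.4, -0.5, 5.8]
grip_width: 0.0517
grip_force: 12.0
```

Run:
```python
from h import *
o=ctrl.get_obs();print({k:np.round(o[k],3) for k in("ee_pos","force","moment","qpos","eef_rot")})
```

```text
{'ee_pos': array([0.561, 0.165, 0.059]), 'force': array([ 0.377, -0.467,  5.763]), 'moment': array([-0.066,  0.075, -0.004]), 'qpos': array([0.224, 0.531, 1.558, 0.   , 1.051, 1.296]), 'eef_rot': array([ 3.141e+00, -1.000e-03,  4.990e-01])}
```

>>> move_arm --pt "0.52 0 0 -0.02 0 0 0" --pt "0.52 0 0 0 0 0 -0.05" --pt "0.52 0 0 0 0 0 -0.05" --pt "0.52 0 0 0 0 0 0"

```text
time_s: 8.95
ee_pos: [0.5603, 0.1654, 0.0591]
eef_rot: [-3.141, 0.001, 0.6]
force: [-0.2, -0.2, -1.2]
grip_width: 0.052
grip_force: 12.0
```

```bash
cat > s.py <<'E'
from h import *
o=ctrl.get_obs();print({k:np.round(o[k],4) for k in("ee_pos","force","moment","eef_rot","grip_width")})
E
python3 s.py
```

```text
{'ee_pos': array([0.5603, 0.1654, 0.0591]), 'force': array([-0.2031, -0.1957, -1.1929]), 'moment': array([-0.0006, -0.0372, -0.0373]), 'eef_rot': array([-3.1413e+00,  6.0000e-04,  5.9960e-01]), 'grip_width': np.float64(0.052)}
```

>>> move_arm --pt "0.52 0 0 0 0 0 -0.1" --pt "0.52 0 0 0 0 0 -0.1" --pt "0.52 0 0 0 0 0 -0.1" --pt "0.52 0 0 0 0 0 -0.1" --pt "0.52 0 0 0 0 0 -0.1" --pt "0.52 0 0 0 0 0 -0.1" --pt "0.52 0 0 0 0 0 -0.06" --pt "0.52 0 0 0 0 0 -0.04" --pt "0.52 0 0 0 0 0 0"

```text
time_s: 9.85
ee_pos: [0.5604, 0.1654, 0.0592]
eef_rot: [-3.141, 0.0, 1.298]
force: [0.1, 0.3, -1.6]
grip_width: 0.0517
grip_force: 12.0
```

```bash
python3 s.py
```

```text
{'ee_pos': array([0.5604, 0.1654, 0.0592]), 'force': array([ 0.0774,  0.3208, -1.6173]), 'moment': array([ 0.0004, -0.1256, -0.0236]), 'eef_rot': array([-3.1410e+00,  3.0000e-04,  1.2981e+00]), 'grip_width': np.float64(0.0517)}
```

>>> move_arm --pt "0.52 0 0 0 0 0 -0.02" --pt "0.52 0 0 0 0 0 -0.02" --pt "0.52 0 0 0 0 0 0" --force 8

```text
time_s: 10.15
ee_pos: [0.5605, 0.1654, 0.0594]
eef_rot: [-3.141, 0.0, 1.339]
force: [-0.1, 0.1, -2.0]
grip_width: 0.0517
grip_force: 8.0
```

```bash
python3 s.py
```

```text
{'ee_pos': array([0.5605, 0.1654, 0.0594]), 'force': array([-0.0978,  0.1053, -1.9725]), 'moment': array([-0.0475, -0.0314,  0.0205]), 'eef_rot': array([-3.1415,  0.    ,  1.3392]), 'grip_width': np.float64(0.0517)}
```

>>> move_arm --pt "0.52 0 0 0 0 0 -0.02" --pt "0.52 0 0 0 0 0 -0.02" --pt "0.52 0 0 0 0 0 0"

```text
time_s: 10.45
ee_pos: [0.5606, 0.1654, 0.0594]
eef_rot: [3.142, -0.0, 1.38]
force: [0.3, 0.0, -2.2]
grip_width: 0.0517
grip_force: 8.0
```

```bash
python3 s.py
```

```text
{'ee_pos': array([0.5606, 0.1654, 0.0594]), 'force': array([ 0.2968,  0.0041, -2.1514]), 'moment': array([-0.018 , -0.0151, -0.0399]), 'eef_rot': array([ 3.1416, -0.    ,  1.3797]), 'grip_width': np.float64(0.0517)}
```

>>> move_arm --pt "0.52 0 0 0 0 0 -0.02" --pt "0.52 0 0 0 0 0 -0.02" --pt "0.52 0 0 0 0 0 0"

```text
time_s: 10.75
ee_pos: [0.5606, 0.1654, 0.0595]
eef_rot: [3.142, -0.0, 1.42]
force: [0.0, -0.8, -1.1]
grip_width: 0.052
grip_force: 8.0
```

```bash
python3 s.py
```

```text
{'ee_pos': array([0.5606, 0.1654, 0.0595]), 'force': array([ 0.0289, -0.7548, -1.0986]), 'moment': array([-0.0401, -0.0103,  0.0104]), 'eef_rot': array([ 3.1416, -0.    ,  1.4199]), 'grip_width': np.float64(0.052)}
```

>>> move_arm --pt "0.52 0 0 0 0 0 -0.02" --pt "0.52 0 0 0 0 0 -0.02" --pt "0.52 0 0 0 0 0 0"

```text
time_s: 11.05
ee_pos: [0.5605, 0.1654, 0.0594]
eef_rot: [-3.142, 0.0, 1.46]
force: [-0.5, -0.4, -2.0]
grip_width: 0.0516
grip_force: 8.0
```

```bash
python3 s.py
```

```text
{'ee_pos': array([0.5605, 0.1654, 0.0594]), 'force': array([-0.4678, -0.4078, -1.9629]), 'moment': array([-0.0578, -0.0871,  0.0051]), 'eef_rot': array([-3.1416,  0.    ,  1.4599]), 'grip_width': np.float64(0.0516)}
```

>>> move_arm --pt "0.52 0 0 0 0 0 -0.02" --pt "0.52 0 0 0 0 0 -0.02" --pt "0.52 0 0 0 0 0 0"

```text
time_s: 11.35
ee_pos: [0.5606, 0.1654, 0.0595]
eef_rot: [3.142, -0.0, 1.5]
force: [0.5, 0.0, -2.2]
grip_width: 0.0515
grip_force: 8.0
```

```bash
python3 s.py
```

```text
{'ee_pos': array([0.5606, 0.1654, 0.0595]), 'force': array([ 0.4654,  0.0245, -2.201 ]), 'moment': array([-0.0427, -0.1039,  0.0328]), 'eef_rot': array([ 3.1416, -0.    ,  1.4999]), 'grip_width': np.float64(0.0515)}
```

>>> move_arm --pt "0.52 0 0 0 0 0 -0.02" --pt "0.52 0 0 0 0 0 -0.02" --pt "0.52 0 0 0 0 0 0"

```text
time_s: 11.65
ee_pos: [0.5606, 0.1654, 0.0595]
eef_rot: [3.142, -0.0, 1.54]
force: [0.0, -0.3, -1.3]
grip_width: 0.0519
grip_force: 8.0
```

```bash
python3 s.py
```

```text
{'ee_pos': array([0.5606, 0.1654, 0.0595]), 'force': array([ 0.0353, -0.292 , -1.2672]), 'moment': array([-0.0176, -0.0791,  0.0058]), 'eef_rot': array([ 3.1416, -0.    ,  1.5399]), 'grip_width': np.float64(0.0519)}
```

>>> move_arm --pt "0.52 0 0 0 0 0 -0.02" --pt "0.52 0 0 0 0 0 -0.02" --pt "0.52 0 0 0 0 0 0"

```text
time_s: 11.95
ee_pos: [0.5606, 0.1654, 0.0595]
eef_rot: [3.142, -0.0, 1.58]
force: [-0.5, 0.4, -1.7]
grip_width: 0.0519
grip_force: 8.0
```

```bash
python3 s.py
```

```text
{'ee_pos': array([0.5606, 0.1654, 0.0595]), 'force': array([-0.4626,  0.4412, -1.6804]), 'moment': array([-0.0281, -0.1116,  0.0086]), 'eef_rot': array([ 3.1416, -0.    ,  1.5799]), 'grip_width': np.float64(0.0519)}
```

>>> move_arm --pt "0.52 0 0 0 0 0 -0.02" --pt "0.52 0 0 0 0 0 -0.02" --pt "0.52 0 0 0 0 0 0"

```text
time_s: 12.25
ee_pos: [0.5606, 0.1654, 0.0595]
eef_rot: [-3.142, -0.0, 1.62]
force: [0.3, -0.4, -2.1]
grip_width: 0.0518
grip_force: 8.0
```

```bash
python3 s.py
```

```text
{'ee_pos': array([0.5606, 0.1654, 0.0595]), 'force': array([ 0.3081, -0.3917, -2.0527]), 'moment': array([-0.0391, -0.1007,  0.0037]), 'eef_rot': array([-3.1416, -0.    ,  1.6199]), 'grip_width': np.float64(0.0518)}
```

>>> move_arm --pt "0.52 0 0 0 0 0 -0.02" --pt "0.52 0 0 0 0 0 -0.02" --pt "0.52 0 0 0 0 0 0"

```text
time_s: 12.55
ee_pos: [0.5606, 0.1654, 0.0595]
eef_rot: [3.142, -0.0, 1.66]
force: [-0.2, -1.0, -2.3]
grip_width: 0.0521
grip_force: 8.0
```

```bash
python3 s.py
```

```text
{'ee_pos': array([0.5606, 0.1654, 0.0595]), 'force': array([-0.1825, -0.9895, -2.2663]), 'moment': array([-0.0429, -0.0844,  0.0233]), 'eef_rot': array([ 3.1416, -0.    ,  1.6599]), 'grip_width': np.float64(0.0521)}
```

>>> move_arm --pt "0.52 0 0 0 0 0 -0.02" --pt "0.52 0 0 0 0 0 -0.02" --pt "0.52 0 0 0 0 0 0"

```text
time_s: 12.85
ee_pos: [0.5606, 0.1654, 0.0595]
eef_rot: [3.142, -0.0, 1.7]
force: [0.7, 0.7, -1.5]
grip_width: 0.0521
grip_force: 8.0
```

```bash
python3 s.py
```

```text
{'ee_pos': array([0.5606, 0.1654, 0.0595]), 'force': array([ 0.6658,  0.6578, -1.515 ]), 'moment': array([-0.0658, -0.0716, -0.0245]), 'eef_rot': array([ 3.1416, -0.    ,  1.6999]), 'grip_width': np.float64(0.0521)}
```

>>> move_arm --pt "0.52 0 0 0 0 0 -0.02" --pt "0.52 0 0 0 0 0 -0.02" --pt "0.52 0 0 0 0 0 0"

```text
time_s: 13.15
ee_pos: [0.5606, 0.1654, 0.0595]
eef_rot: [3.142, -0.0, 1.74]
force: [-0.6, -0.2, -1.9]
grip_width: 0.0513
grip_force: 8.0
```

```bash
python3 s.py
```

```text
{'ee_pos': array([0.5606, 0.1654, 0.0595]), 'force': array([-0.6023, -0.158 , -1.8649]), 'moment': array([-0.0571, -0.1212,  0.0136]), 'eef_rot': array([ 3.1415, -0.    ,  1.7399]), 'grip_width': np.float64(0.0513)}
```

>>> move_arm --pt "0.52 0 0 0 0 0 -0.02" --pt "0.52 0 0 0 0 0 -0.02" --pt "0.52 0 0 0 0 0 0"

```text
time_s: 13.45
ee_pos: [0.5605, 0.1654, 0.0594]
eef_rot: [-3.141, -0.0, 1.78]
force: [0.4, -0.3, -1.9]
grip_width: 0.0517
grip_force: 8.0
```

```bash
python3 s.py
```

```text
{'ee_pos': array([0.5605, 0.1654, 0.0594]), 'force': array([ 0.4426, -0.3053, -1.9235]), 'moment': array([-0.0363, -0.0469,  0.0001]), 'eef_rot': array([-3.1415, -0.    ,  1.7799]), 'grip_width': np.float64(0.0517)}
```

>>> move_arm --pt "0.52 0 0 0 0 0 -0.02" --pt "0.52 0 0 0 0 0 -0.02" --pt "0.52 0 0 0 0 0 0"

```text
time_s: 13.75
ee_pos: [0.5606, 0.1654, 0.0594]
eef_rot: [-3.142, -0.0, 1.82]
force: [-1.3, 0.4, -2.0]
grip_width: 0.0516
grip_force: 8.0
```

```bash
python3 s.py
```

```text
{'ee_pos': array([0.5606, 0.1654, 0.0594]), 'force': array([-1.2577,  0.4166, -2.0487]), 'moment': array([ 0.0231, -0.0796,  0.0095]), 'eef_rot': array([-3.1416, -0.    ,  1.8199]), 'grip_width': np.float64(0.0516)}
```

>>> move_arm --pt "0.52 0 0 0 0 0 -0.02" --pt "0.52 0 0 0 0 0 -0.02" --pt "0.52 0 0 0 0 0 0"

```text
time_s: 14.05
ee_pos: [0.5606, 0.1654, 0.0594]
eef_rot: [-3.142, 0.0, 1.86]
force: [1.3, -0.2, -1.9]
grip_width: 0.0518
grip_force: 8.0
```

```bash
python3 s.py
```

```text
{'ee_pos': array([0.5606, 0.1654, 0.0594]), 'force': array([ 1.3011, -0.1621, -1.9266]), 'moment': array([ 0.0005, -0.116 ,  0.004 ]), 'eef_rot': array([-3.1416,  0.    ,  1.8599]), 'grip_width': np.float64(0.0518)}
```

>>> move_arm --pt "0.52 0 0 0 0 0 -0.02" --pt "0.52 0 0 0 0 0 -0.02" --pt "0.52 0 0 0 0 0 0"

```text
time_s: 14.35
ee_pos: [0.5607, 0.1654, 0.0595]
eef_rot: [3.141, 0.0, 1.9]
force: [1.9, 0.9, -1.6]
grip_width: 0.0516
grip_force: 8.0
```

```bash
python3 s.py
```

```text
{'ee_pos': array([0.5607, 0.1654, 0.0595]), 'force': array([ 1.8665,  0.8968, -1.6299]), 'moment': array([ 0.0406, -0.2407, -0.0429]), 'eef_rot': array([3.1413, 0.    , 1.8999]), 'grip_width': np.float64(0.0516)}
```

>>> move_arm --pt "0.52 0 0 0 0 0 -0.02" --pt "0.52 0 0 0 0 0 0"

```text
time_s: 14.55
ee_pos: [0.5608, 0.1655, 0.0596]
eef_rot: [3.141, 0.0, 1.92]
force: [2.4, 0.9, -1.2]
grip_width: 0.0518
grip_force: 8.0
```

```bash
python3 s.py
```

```text
{'ee_pos': array([0.5608, 0.1655, 0.0596]), 'force': array([ 2.3547,  0.9145, -1.2288]), 'moment': array([ 0.1165, -0.6372, -0.0533]), 'eef_rot': array([3.1408e+00, 1.0000e-04, 1.9198e+00]), 'grip_width': np.float64(0.0518)}
```

>>> move_arm --pt "0.52 0 0 0 0 0 -0.02" --pt "0.52 0 0 0 0 0 0"

```text
time_s: 14.75
ee_pos: [0.561, 0.1655, 0.0596]
eef_rot: [3.14, 0.0, 1.94]
force: [4.7, 1.3, -3.2]
grip_width: 0.052
grip_force: 8.0
```

```bash
python3 s.py
```

```text
{'ee_pos': array([0.561 , 0.1655, 0.0596]), 'force': array([ 4.7197,  1.2611, -3.2325]), 'moment': array([ 0.2936, -1.1598, -0.1055]), 'eef_rot': array([3.1404e+00, 1.0000e-04, 1.9397e+00]), 'grip_width': np.float64(0.052)}
```

It is up against the stop: the opposing torque and side force are rising. I'll back off a hair and try the lift gently.

>>> move_arm --pt "0.52 0 0 0 0 0 0.03" --pt "0.52 0 0 -0.02 0 0 0" --pt "0.52 0 0 -0.02 0 0 0" --pt "0.52 0 0 -0.02 0 0 0" --pt "0.52 0 0 0 0 0 0" --force 14

```text
time_s: 15.25
ee_pos: [0.5604, 0.1653, 0.0622]
eef_rot: [-3.141, 0.0, 1.909]
force: [2.5, -1.0, -7.2]
grip_width: 0.0514
grip_force: 14.0
```

```bash
python3 s.py
```

```text
{'ee_pos': array([0.5604, 0.1653, 0.0622]), 'force': array([ 2.5141, -0.97  , -7.2298]), 'moment': array([-0.1282, -0.824 , -0.0552]), 'eef_rot': array([-3.1410e+00,  1.0000e-04,  1.9091e+00]), 'grip_width': np.float64(0.0514)}
```

>>> move_arm --pt "0.52 0 0 0.03 0 0 0" --pt "0.52 0 0.01 0 0 0 -0.02" --pt "0.52 0 0.01 0 0 0 -0.01" --pt "0.52 0 0 0 0 0 0"

```text
time_s: 15.65
ee_pos: [0.5615, 0.1658, 0.061]
eef_rot: [-3.141, -0.0, 1.939]
force: [1.0, -1.3, -1.6]
grip_width: 0.0513
grip_force: 14.0
```

```bash
python3 s.py
```

```text
{'ee_pos': array([0.5615, 0.1658, 0.061 ]), 'force': array([ 1.0037, -1.2939, -1.5975]), 'moment': array([-0.2501, -0.279 , -0.0303]), 'eef_rot': array([-3.1414, -0.    ,  1.9395]), 'grip_width': np.float64(0.0513)}
```

>>> move_arm --pt "0.52 0 0 0 0 0 -0.02" --pt "0.52 0 0 0 0 0 -0.01" --pt "0.52 0 0 0 0 0 0"

```text
time_s: 15.95
ee_pos: [0.5615, 0.1657, 0.061]
eef_rot: [3.142, -0.0, 1.969]
force: [1.1, -0.0, -1.4]
grip_width: 0.0518
grip_force: 14.0
```

```bash
python3 s.py
```

```text
{'ee_pos': array([0.5615, 0.1657, 0.061 ]), 'force': array([ 1.15  , -0.0281, -1.3695]), 'moment': array([-0.2259, -0.2017, -0.3122]), 'eef_rot': array([ 3.1415e+00, -1.0000e-04,  1.9691e+00]), 'grip_width': np.float64(0.0518)}
```

Now there is a clean torque of 0.31 N m with no side force, so this is the true stop. I'll ease off slightly and lift.

>>> move_arm --pt "0.52 0 0 0 0 0 0.02" --pt "0.52 0 0 -0.02 0 0 0" --pt "0.52 0 0 -0.02 0 0 0" --pt "0.52 0 0 -0.02 0 0 0" --pt "0.52 0 0 0 0 0 0"

```text
time_s: 16.45
ee_pos: [0.5615, 0.1658, 0.0641]
eef_rot: [3.142, -0.0, 1.949]
force: [0.7, 0.4, -2.2]
grip_width: 0.0516
grip_force: 14.0
```

```bash
python3 s.py
```

```text
{'ee_pos': array([0.5615, 0.1658, 0.0641]), 'force': array([ 0.7067,  0.4359, -2.2045]), 'moment': array([-0.0497, -0.3014, -0.0245]), 'eef_rot': array([ 3.1416e+00, -1.0000e-04,  1.9489e+00]), 'grip_width': np.float64(0.0516)}
```

The lens is free. I'll lift it straight up and measure the tray.

>>> move_arm --pt "0.52 0 0 -0.06 0 0 0" --pt "0.52 0 0 -0.1 0 0 0" --pt "0.52 0 0 -0.2 0 0 0" --pt "0.52 0 0 -0.4 0 0 0" --pt "0.52 0 0 -0.5 0 0 0" --pt "0.52 0 0 -0.5 0 0 0" --pt "0.52 0 0 -0.2 0 0 0" --pt "0.52 0 0 0 0 0 0"

```text
time_s: 17.25
ee_pos: [0.562, 0.1659, 0.1636]
eef_rot: [3.139, 0.0, 1.949]
force: [0.6, -0.1, -1.8]
grip_width: 0.0522
grip_force: 14.0
```

```bash
python3 s.py
python3 - <<'E'
from h import *
p=ctrl.camera("top")
for r in ctrl.cut_out("tray",p)[:3]:
    c,wh,a=cv2.minAreaRect(np.argwhere(r["mask"])[:,::-1].astype(np.float32))
    b=cv2.boxPoints((c,wh,a));q=[at_z(p,x,.028)[:2] for x in b]
    print(round(r["conf"],2),np.array(c).round(),at_z(p,c,.028).round(4),np.round(q,3).tolist())
E
```

```text
{'ee_pos': array([0.562 , 0.1659, 0.1636]), 'force': array([ 0.57  , -0.1236, -1.7522]), 'moment': array([-0.0583, -0.1358, -0.0033]), 'eef_rot': array([3.1388e+00, 4.0000e-04, 1.9489e+00]), 'grip_width': np.float64(0.0522)}
0.74 [401. 273.] [ 0.511  -0.1372  0.028 ] [[0.587, -0.064], [0.601, -0.194], [0.435, -0.209], [0.422, -0.081]]
```

>>> move_arm --pt "0.52 -0.26 -0.16 0 0 0 0" --pt "0.52 -0.52 -0.32 0 0 0 0" --pt "0.52 -0.52 -0.32 0 0 0 0" --pt "0.52 -0.53 -0.32 0 0 0 0" --pt "0.52 -0.53 -0.32 0 0 0 0" --pt "0.52 -0.53 -0.32 0 0 0 0" --pt "0.52 -0.53 -0.32 0 0 0 0" --pt "0.52 -0.53 -0.32 0 0 0 0" --pt "0.52 -0.52 -0.32 0 0 0 0" --pt "0.52 -0.52 -0.32 0 0 0 0" --pt "0.52 -0.26 -0.16 0 0 0 0" --pt "0.52 0 0 0 0 0 0"

```text
time_s: 18.55
ee_pos: [0.5089, -0.1389, 0.1612]
eef_rot: [-3.141, -0.001, 1.946]
force: [-0.2, 0.2, -1.6]
grip_width: 0.0516
grip_force: 14.0
```

```bash
python3 s.py
python3 - <<'E'
from h import *
p=ctrl.camera("scene");cv2.imwrite("pics/s2.png",p["color"])
E
```

```text
{'ee_pos': array([ 0.5089, -0.1389,  0.1612]), 'force': array([-0.2488,  0.2222, -1.5503]), 'moment': array([ 0.0259, -0.1101, -0.0116]), 'eef_rot': array([-3.1406e+00, -7.0000e-04,  1.9463e+00]), 'grip_width': np.float64(0.0516)}
```

View pics/s2.png

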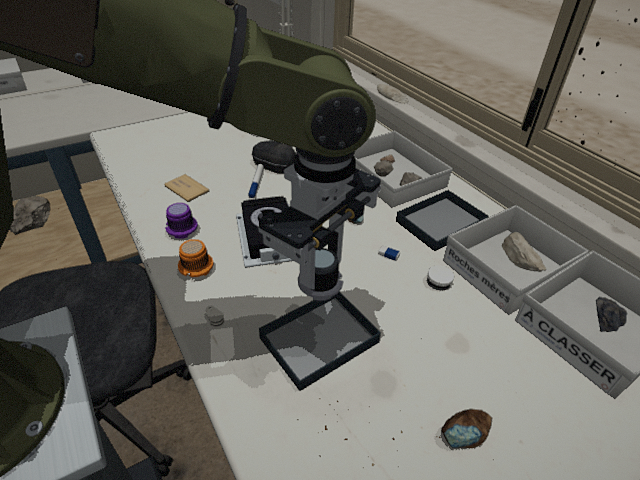

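The lens hangs upright over the tray, at pixel (320,275). I'll lower it.

>>> move_arm --pt "0.52 0 0 0.2 0 0 0" --pt "0.52 0 0 0.5 0 0 0" --pt "0.52 0 0 0.5 0 0 0" --pt "0.52 0 0 0.5 0 0 0" --pt "0.52 0 0 0.4 0 0 0" --pt "0.52 0 0 0.2 0 0 0" --pt "0.52 0 0 0.1 0 0 0" --pt "0.52 0 0 0.06 0 0 0" --pt "0.52 0 0 0.02 0 0 0" --pt "0.52 0 0 0.02 0 0 0" --pt "0.52 0 0 0 0 0 0"

```text
time_s: 19.7
ee_pos: [0.5099, -0.1373, 0.0374]
eef_rot: [3.141, 0.0, 1.949]
force: [-0.2, 0.6, -2.4]
grip_width: 0.0517
grip_force: 14.0
```

>>> move_arm --pt "0.52 0 0 0.03 0 0 0" --pt "0.52 0 0 0.03 0 0 0" --pt "0.52 0 0 0.02 0 0 0" --pt "0.52 0 0 0.02 0 0 0" --pt "0.52 0 0 0 0 0 0"

```text
time_s: 20.2
ee_pos: [0.5096, -0.1373, 0.0318]
eef_rot: [-3.141, -0.0, 1.949]
force: [0.5, -0.4, -1.9]
grip_width: 0.0513
grip_force: 14.0
```

>>> move_arm --pt "0.52 0 0 0.01 0 0 0" --pt "0.52 0 0 0.01 0 0 0" --pt "0.52 0 0 0.01 0 0 0" --pt "0.52 0 0 0 0 0 0"

```text
time_s: 20.6
ee_pos: [0.5097, -0.1373, 0.0307]
eef_rot: [3.142, 0.0, 1.949]
force: [-1.2, 0.4, 2.9]
grip_width: 0.0517
grip_force: 14.0
```

It has touched down softly. I'll let go and rise.

>>> move_arm --pt "0.58 0 0 0 0 0 0" --pt "0.65 0 0 0 0 0 0" --pt "0.75 0 0 0 0 0 0" --pt "0.75 0 0 0 0 0 0" --pt "0.75 0 0 0 0 0 0" --pt "0.75 0 0 0 0 0 0" --pt "0.75 0 0 -0.2 0 0 0" --pt "0.75 0 0 -0.4 0 0 0" --pt "0.75 0 0 -0.5 0 0 0" --pt "0.75 0 0 -0.5 0 0 0" --pt "0.75 0 0 -0.5 0 0 0" --pt "0.75 0 0 -0.5 0 0 0" --pt "0.75 0 0 0 0 0 0" --pt "0.75 0 0 0 0 0 0"

```text
time_s: 22.0
ee_pos: [0.5097, -0.1373, 0.1609]
eef_rot: [3.141, 0.001, 1.949]
force: [0.4, -0.3, 0.4]
grip_width: 0.0704
grip_force: 0.0
```

```bash
python3 s.py
python3 - <<'E'
from h import *
p=ctrl.camera("scene");cv2.imwrite("pics/s3.png",p["color"])
E
```

```text
{'ee_pos': array([ 0.5097, -0.1373,  0.1609]), 'force': array([ 0.3891, -0.2955,  0.398 ]), 'moment': array([ 0.0036, -0.1203, -0.0107]), 'eef_rot': array([3.1409e+00, 6.0000e-04, 1.9488e+00]), 'grip_width': np.float64(0.0704)}
```

View pics/s3.png

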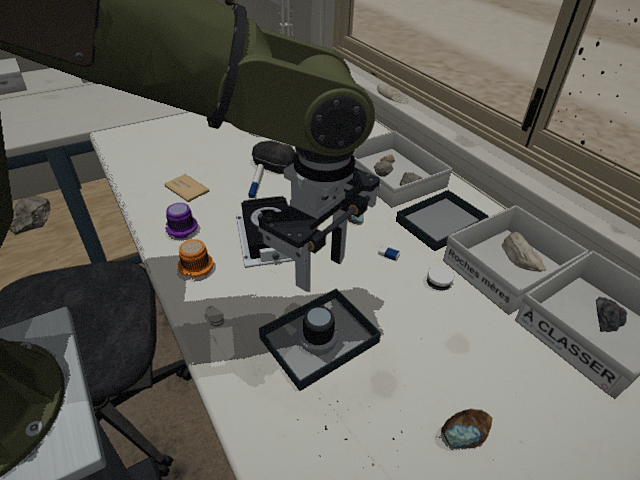

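The lens stands upright at (319,325), in the middle of the tray. The gripper is clear of everything.

```bash
python3 -c "
from station import ctrl
print(ctrl.hand_in())"
```

```text
the job is handed in; nothing more can be done
None
```

The lens is off the camera and stands upright, mount end down, in the dark felt-lined tray beside it; the gripper is clear and the job is handed in at about 22 s on the robot's clock, though the hand-in gave no verdict.

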